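# Check the airbrush line's quick coupler

### The arm

A 6-joint arm with a two-finger parallel gripper is mounted at the origin on the work surface. World frame = base frame: x ahead of the robot, y to its left, z up, the work surface at z = 0. Lengths are in m, angles in degrees, forces in N, time in s.
With the tool pointing down it reaches from about 0.25 to 0.775 m from the base axis. Payload 4 kg.
Tool frame: the origin (TCP) lies between the finger pads; the fingertips stand 19 mm ahead of it and the grasp point (between the pads) is the TCP; z points along the fingers, y is the line along which they close (so a half turn about z gives the same grasp; the last joint's range is limited). The gripper opens to 94 mm and grips with 3 to 60 N. Pads are 16 mm wide; open, the fingers measure 119 mm over their backs; the gripper's body (75 mm by 177 mm) begins 78 mm behind the grasp point.
Start: joints at [-76.324, 4.996, 78.535, -0, 96.463, -5.907], TCP at [0.184, -0.518, 0.225] pointing down, gripper open.
Joint ranges: [-177.83, 177.83], [-43.37, 116.18], [15.69, 146.23], [-61.86, 241.86], [9.47, 152.12], [-147.06, 147.06]. Speed limits (degrees/s): [159.86, 159.86, 180, 180, 180, 180].

### API

Orientations are given as a 3x3 rotation matrix whose columns are the frame's x, y, z axes.
In Python, from rig import r gives the robot as it stands.
- The arm moves only by the shell command python3 nudge.py [FORCE], which reads ROWS from standard input. ROWS is a JSON list of rows, 1 to 20 of them, each of 5 numbers: the finger opening in m, then dx, dy, dz in shares of the most that a row can go, 1 being 62.5 mm, then a turn about the tool's z in fractions of the full range, 1 being 90 degrees; each row shifts and turns the commanded pose from where the row before left it, along the tool's axes as they then stand; what a row does not reach is not made up. A row lasts 1/8 s, in which the tool goes at most 0.0625 m and 10.7 degrees, less where a joint would pass 70% of its speed; a pose out of reach is approached as far as the arm can. The fingers move at their own pace and stop on an object; FORCE is the grip in N (left out, the last holds). Time passes only in rows, so rows that do not move let the fingers close. It prints the time, the measured TCP pose, the force, the opening and the grip force at its end. No shift or turn number may pass 1 either way. Input that does not fit is refused with a message, and nothing moves.
- r.observe(): the state, without advancing time (a new reading comes with each control period).
- r.grab_frame(name): name is "scene" or "side" or "wrist"; returns a dict with "image" (420x560x3 uint8, red, green, blue), "mtx" (3x3 intrinsics, pixels), "world_to_cam" (4x4, takes a point from world to camera coordinates). Camera axes: x right, y down, z forward; pixel columns grow to the right and rows downward; lengths in m; the calibration is good to about 2 mm. A picture is of the moment at which its call begins. There is no depth.
- r.hand_in(): hands the job in; it is judged then, once.
The state is a dict: "time": time; "q": joint angles; "joint_velocities": joint speeds; "effort": joint torques, N m; "tool_pos": TCP position; "orientation": TCP orientation; "ft_force": force on the tool from outside, world axes, zero at the start; "wrist_torque": the same for the moment, N m; "gripper_width": finger opening in m; "finger_force": force on a finger pad.
Only numpy, scipy, OpenCV 4.12 (cv2) and the standard library are available. Lean on these libraries where they do the work, as an engineer would, in place of code of your own. Each camera call takes 0.05 s, during which the arm holds its last target. There are 200 camera calls.

### The job

Before the airbrush is connected, check the air coupler with the blue sleeve: pull its sleeve all the way back against the spring, away from the open mouth, hold it there for a moment, then let go so that it snaps fully forward again by itself. Do not touch the coupler with the yellow sleeve, and leave the painted jar that stands just beyond the couplers where it is.

Things in the scene. Friction and masses are not known exactly. Their poses are not given: they have to be found in the camera images.
- blue_coupler: Air coupler to check, bolted down. Origin: centre of underside of its 140x60x12 mm base plate, z up, x level, pointing BACK from mouth to block. Axis 75 mm high. Blue sleeve 31 mm across; at rest x=-62 to -22 mm, then its collar, 38 mm across, to -16. Grip it across y at x=-42, y=0, z=75; its sides are free. Brass lip 25 mm across, x=-68 to -62. Block x=30 to 66, 46 wide, 92 high; pipe to x=93.
- blue_sleeve (a joint): Slide of the blue sleeve along the coupler's x, in m: 0 = fully forward (rest), 0.016 = fully back at its stop. A spring pushes it forward with 4 N at rest and 10 N fully back, and it is damped, about 30 N per m/s; let go, it returns in about 0.15 s.
- yellow_coupler: A second coupler of the same shape and size, with a yellow sleeve; same frame. Not to be touched. The centres of the two couplers are at least 240 mm apart sideways.
- wet_jar: Freshly painted terracotta jar with black spirals, standing loose beyond the couplers, 94 mm in diameter, 92 mm high; origin at the centre of its underside, z up. To be left where it is.

How it is judged:
By the outcome, as a careful person would: the job done as asked, in the order asked, and still so for the second after the job is handed in, with the robot touching nothing.
It also fails if it takes over 32 s, if anything falls off the work surface, if the arm or the gripper's body presses on something with over 40 N, if the wrist force passes 120 N, or if a joint passes its speed limit or range.

## Working session

There is one attempt and no reset: what is moved stays moved. The work goes in short steps, Python scripts to look and compute and a shell command to move; the robot and the scene stay as the last step left them, time stands still between calls to the robot, and variables do not carry over. Pictures are saved under pics/ and viewed, at most 10 in all, crops included, and the job is handed in when it is done.

```bash
mkdir -p pics; ls; python3 - <<'E'
from rig import r
import cv2,numpy as np
for n in("scene","side"):
    f=r.grab_frame(n); cv2.imwrite(f"pics/{n}0.png",f["image"][:,:,::-1]); np.savez(f"pics/{n}0.npz",**f)
    w=f["world_to_cam"]; print(n,-w[:3,:3].T@w[:3,3],w[2,:3])
s=r.observe(); print(s["tool_pos"],s["orientation"],s["time"],s["gripper_width"])
E
```

```text
nudge.py
pics
rig.py
scene [1.08878059 0.15626942 0.57173999] [-0.64099565 -0.2071795  -0.73905428]
side [ 0.40192206 -0.69096586  0.75713047] [ 0.25434293  0.67833475 -0.68932694]
[ 0.18424096 -0.51777119  0.22342984] [[ 9.42150481e-01  3.35189904e-01 -4.46583285e-04]
 [ 3.35190141e-01 -9.42148680e-01  1.85294107e-03]
 [ 2.00339286e-04 -1.89543963e-03 -9.99998184e-01]] 0.1 0.09393897907786673
```

View pics/scene0.png

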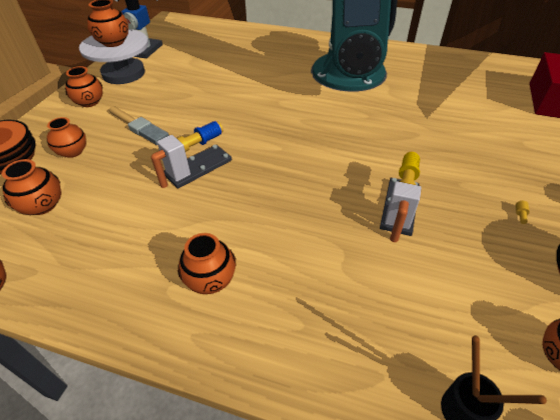

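View pics/side0.png

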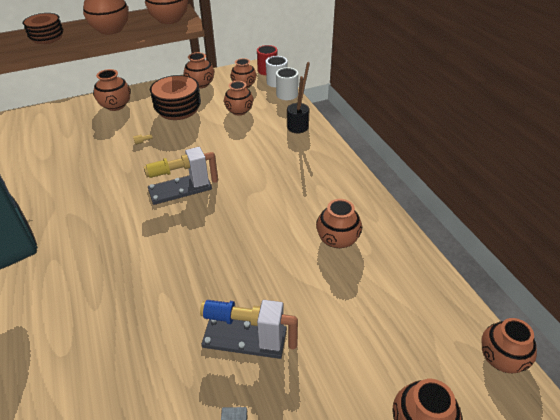

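The blue coupler is at about (200,150) in scene and (245,325) in side, with its mouth toward the robot. The yellow one is at (405,200) and (180,180). The jar beyond them is at (207,265) and (339,225).

```bash
cat > h.py <<'E'
import cv2,numpy as np
def ray(f,p):
    w=f["world_to_cam"];R=w[:3,:3];d=R.T@np.linalg.solve(f["mtx"],[p[0],p[1],1.]);return -R.T@w[:3,3],d
def plane(f,p,z):
    c,d=ray(f,p);return c+d*(z-c[2])/d[2]
def tri(f,p,g,q):
    a,d=ray(f,p);b,e=ray(g,q);s=np.linalg.lstsq(np.c_[d,-e],b-a,rcond=None)[0]
    P,Q=a+s[0]*d,b+s[1]*e;return (P+Q)/2,np.linalg.norm(P-Q)
def blob(f,lo,hi,roi):
    h=cv2.cvtColor(f["image"],cv2.COLOR_RGB2HSV);m=cv2.inRange(h,lo,hi)
    x0,y0,x1,y1=roi;k=np.zeros_like(m);k[y0:y1,x0:x1]=m[y0:y1,x0:x1]
    return max(cv2.findContours(k,0,1)[0],key=cv2.contourArea)
E
python3 - <<'E'
from h import *
F={n:dict(np.load(f"pics/{n}0.npz")) for n in("scene","side")}
C={}
for n,roi,rb in(("scene",(185,110,235,160),(160,140,240,195)),("side",(190,285,250,335),(190,300,300,365))):
    f=F[n];c=blob(f,(105,120,40),(130,255,255),roi);(cx,cy),sz,a=cv2.minAreaRect(c)
    C[n]=(cx,cy);b=cv2.boxPoints(((cx,cy),sz,a))
    if np.linalg.norm(b[0]-b[1])<np.linalg.norm(b[1]-b[2]): b=np.roll(b,-1,0)
    e1,e2=(b[0]+b[3])/2,(b[1]+b[2])/2
    P,Q=plane(f,e1,.075),plane(f,e2,.075);print(n,cv2.contourArea(c),(cx,cy),sz,P,Q,np.degrees(np.arctan2(*(Q-P)[1::-1])),np.linalg.norm(P-Q))
    d=blob(f,(0,0,20),(179,110,90),rb);h=cv2.convexHull(d);ap=cv2.approxPolyDP(h,4,True)[:,0];print([ (tuple(p),plane(f,p,.012)[:2].round(3)) for p in ap.tolist()])
print("sleeve",tri(F["scene"],C["scene"],F["side"],C["side"]))
J={}
for n,roi in(("scene",(170,225,245,300)),("side",(310,195,370,255))):
    m=blob(F[n],(0,120,50),(14,255,255),roi);J[n]=cv2.minEnclosingCircle(m)[0];print(J[n])
print("jar",tri(F["scene"],J["scene"],F["side"],J["side"]))
for n in F:
    x0,y0=(140,100) if n=="scene" else (180,270)
    cv2.imwrite(f"pics/c_{n}.png",cv2.resize(F[n]["image"][y0:y0+100,x0:x0+130,::-1],None,fx=6,fy=6,interpolation=2))
cv2.imwrite("pics/crop.png",np.hstack([cv2.resize(F[n]["image"][y:y+100,x:x+130,::-1],None,fx=3,fy=3) for n,x,y in(("scene",120,100),("side",180,280))]))
E
```

```text
scene 281.5 (208.00001525878906, 131.5) (16.994115829467773, 23.702320098876953) [ 0.50057313 -0.22293348  0.075     ] [ 0.45333708 -0.19615561  0.075     ] 150.45132223207972 0.05429823866714038
[((230, 156), array([ 0.469, -0.171])), ((176, 187), array([ 0.593, -0.238])), ((165, 174), array([ 0.564, -0.279])), ((160, 147), array([ 0.486, -0.335])), ((217, 146), array([ 0.444, -0.213]))]
side 479.5 (217.783203125, 311.2522277832031) (29.53443717956543, 22.217344284057617) [ 0.45636606 -0.19951326  0.075     ] [ 0.50047779 -0.22195525  0.075     ] -26.96486532943934 0.04949229446237294
[((209, 319), array([ 0.466, -0.176])), ((282, 324), array([ 0.583, -0.236])), ((281, 357), array([ 0.557, -0.294])), ((203, 347), array([ 0.441, -0.226]))]
sleeve (array([ 0.47802503, -0.2100616 ,  0.07492059]), np.float64(0.00144160100171113))
(203.33731079101562, 254.3590087890625)
(339.82257080078125, 215.33871459960938)
jar (array([ 0.77059732, -0.08219273,  0.0709098 ]), np.float64(0.0005335871299498405))
```

View pics/crop.png

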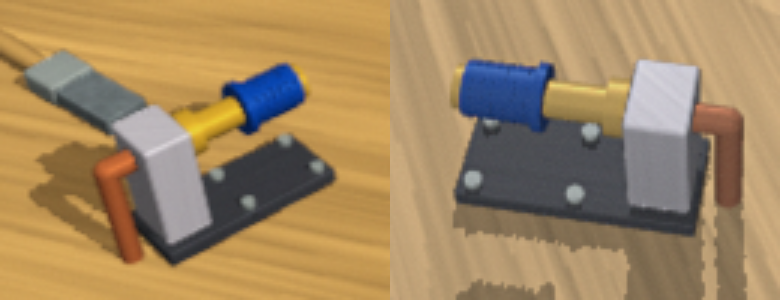

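The crops show the sleeve with its collar toward the block, and the plate's edges are clear. The sleeve's triangulated height of 74.9 mm matches the given 75, and the plate corners agree. That puts the grip point at about (0.478, -0.210, 0.075), with the coupler's x at about -28.5°. Next I check that the path is clear.

```bash
python3 - <<'E'
from h import *
f=dict(np.load("pics/scene0.npz"))
print("turntable",plane(f,(122,75),0),"brush",plane(f,(110,112),.0),"jar",plane(f,(85,104),0))
for P in([.184,-.518,.225],[.184,-.518,.35]):
    q=f["mtx"]@(f["world_to_cam"]@np.r_[P,1])[:3];print(q[:2]/q[2])
E
```

```text
turntable [ 0.20708771 -0.61982162  0.        ] brush [ 0.38179075 -0.54189754  0.        ] jar [ 0.3686445  -0.62710741  0.        ]
[134.94374295  -9.21761378]
[118.8813468  -70.62244456]
```

The rows are not in the units I measure in: shifts go in shares of 62.5 mm and turns go in shares of 90 degrees. I convert before sending: 0.038 m is 0.608, -0.0192 m is -0.3072, 9.6 degrees / 90 = 0.1067.

```bash
echo '[[0.094, 0.608, -0.3072, 0, 0], [0.094, 0.608, -0.3072, 0, 0], [0.094, 0.608, -0.3072, 0, 0], [0.094, 0.608, -0.3072, 0, 0], [0.094, 0.608, -0.3072, 0, 0], [0.094, 0.608, -0.3072, 0, 0], [0.094, 0.608, -0.3072, 0, 0], [0.094, 0.608, -0.3072, 0, 0], [0.094, 0.608, -0.3072, 0, 0], [0.094, 0.608, -0.3072, 0, 0], [0.094, 0, 0, 0, 0.1067], [0.094, 0, 0, 0, 0.1067], [0.094, 0, 0, 0, 0.1067], [0.094, 0, 0, 0, 0.1067], [0.094, 0, 0, 0, 0.1067], [0.094, 0, 0, 0, 0], [0.094, 0, 0, 0, 0]]' | python3 nudge.py 30
python3 - <<'E'
from rig import r
from h import *
s=r.observe();R=s["orientation"];print(s["tool_pos"],np.degrees(np.arctan2(R[1,0],R[0,0])),R[:,2],s["time"],s["q"],s["ft_force"])
f=r.grab_frame("wrist");np.savez("pics/w1.npz",**f);cv2.imwrite("pics/w1.png",f["image"][:,:,::-1])
E
```

```text
time: 2.22
tool_pos: [0.4779, -0.2099, 0.2242]
orientation: [[0.881, -0.474, -0.0], [-0.474, -0.881, 0.0], [-0.001, 0.0, -1.0]]
ft_force: [-0.2, -0.5, 0.6]
gripper_width: 0.0939
finger_force: 0.0
[ 0.47788939 -0.2098633   0.22418924] -28.280546358110385 [-4.87534838e-04  2.13296851e-04 -9.99999858e-01] 2.225 [-2.99318498e+01  1.43470105e+00  8.23091206e+01 -3.36734347e-03
  9.62864841e+01  8.83483281e+01] [-0.21812312 -0.54620615  0.59618931]
```

View pics/w1.png

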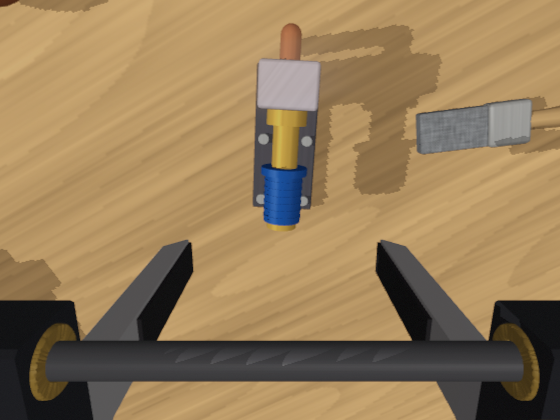

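From the wrist, the coupler is nearly aligned: the sleeve is at about (282,195), the mouth at (281,225) and the block at (289,85). I refine the yaw and centre from this view.

```bash
python3 - <<'E'
from h import *
f=dict(np.load("pics/w1.npz"))
c=blob(f,(105,120,40),(130,255,255),(240,140,330,240))
m=np.zeros((420,560),np.uint8);cv2.drawContours(m,[c],-1,255,-1)
rows=[v for v in range(420) if m[v].any()];print(rows[0],rows[-1])
mid=lambda v:(np.flatnonzero(m[v]).mean()+0,v)
for v in rows[::8]: print(v,np.ptp(np.flatnonzero(m[v])),plane(f,mid(v),.075).round(4))
# brass rod and sleeve centerline, yaw
h=cv2.cvtColor(f["image"],cv2.COLOR_RGB2HSV);b=cv2.inRange(h,(15,150,60),(32,255,255))
P=[plane(f,mid(v),.075) for v in range(rows[0]+12,rows[-1]-6)]
for v in range(130,160,4):
    u=np.flatnonzero(b[v,265:305])+265;print("rod",v,np.ptp(u),plane(f,(u.mean(),v),.075).round(4));P.append(plane(f,(u.mean(),v),.075))
vx,vy,x,y=cv2.fitLine(np.float32(P)[:,:2],cv2.DIST_HUBER,0,.001,.001).ravel();print("yaw",np.degrees(np.arctan(vy/vx)),x,y)
g=blob(f,(0,0,140),(179,60,255),(245,50,335,115));rc=cv2.minAreaRect(g);B=cv2.boxPoints(rc);Q=[plane(f,p,.092)[:2] for p in B];print("block",np.round(Q,4),np.mean(Q,0),[np.linalg.norm(Q[i]-Q[i-1]) for i in range(4)])
d=(Q[1]-Q[2]);print([np.degrees(np.arctan2(*(Q[i]-Q[i-1])[::-1])) for i in range(4)])
print("brush",plane(f,(418,135),.01))
E
```

```text
164 224
164 5 [ 0.5082 -0.2107  0.075 ]
172 45 [ 0.4961 -0.2191  0.075 ]
180 37 [ 0.4905 -0.2152  0.075 ]
188 37 [ 0.4845 -0.212   0.075 ]
196 35 [ 0.4784 -0.2087  0.075 ]
204 35 [ 0.4727 -0.2046  0.075 ]
212 34 [ 0.4666 -0.2009  0.075 ]
220 33 [ 0.4601 -0.1978  0.075 ]
rod 130 24 [ 0.5253 -0.2372  0.075 ]
rod 134 24 [ 0.5229 -0.2349  0.075 ]
rod 138 24 [ 0.5201 -0.2334  0.075 ]
rod 142 24 [ 0.5173 -0.2319  0.075 ]
rod 146 24 [ 0.5143 -0.2306  0.075 ]
rod 150 24 [ 0.5116 -0.2288  0.075 ]
rod 154 23 [ 0.5088 -0.2271  0.075 ]
rod 158 24 [ 0.5062 -0.225   0.075 ]
yaw -31.18144 0.4830282 -0.21121013
block [[ 0.5518 -0.2257]
 [ 0.5812 -0.2444]
 [ 0.5583 -0.2823]
 [ 0.5281 -0.2649]] [ 0.55484407 -0.25432337] [np.float64(0.04585602453899392), np.float64(0.03478186423546243), np.float64(0.044353226556814146), np.float64(0.034853380957598094)]
[np.float64(58.80691729529643), np.float64(-32.513327630586296), np.float64(-121.0978886350451), np.float64(149.96013933003448)]
brush [ 0.45546687 -0.34651813  0.01      ]
```

Converted, 0.025 m is 0.4, -0.0017 m is -0.0272, 2.8 degrees / 90 = 0.0311.

```bash
echo '[[0.094, 0, 0, 0, 0.0311], [0.094, -0.016, -0.0272, 0.4, 0], [0.094, 0, 0, 0.4, 0], [0.094, 0, 0, 0.4, 0], [0.094, 0, 0, 0.4, 0], [0.094, 0, 0, 0.4, 0], [0.094, 0, 0, 0.384, 0], [0.094, 0, 0, 0, 0], [0.094, 0, 0, 0, 0]]' | python3 nudge.py
python3 - <<'E'
from rig import r
from h import *
f=r.grab_frame("wrist");g=r.grab_frame("side")
cv2.imwrite("pics/w2.png",np.hstack([cv2.resize(f["image"],(400,300)),cv2.resize(g["image"][230:380,140:340],(400,300))])[:,:,::-1])
E
```

```text
time: 3.4
tool_pos: [0.4786, -0.2083, 0.0765]
orientation: [[0.856, -0.518, 0.001], [-0.518, -0.856, -0.001], [0.002, 0.0, -1.0]]
ft_force: [-0.5, -0.4, 0.2]
gripper_width: 0.0938
finger_force: 0.0
```

View pics/w2.png

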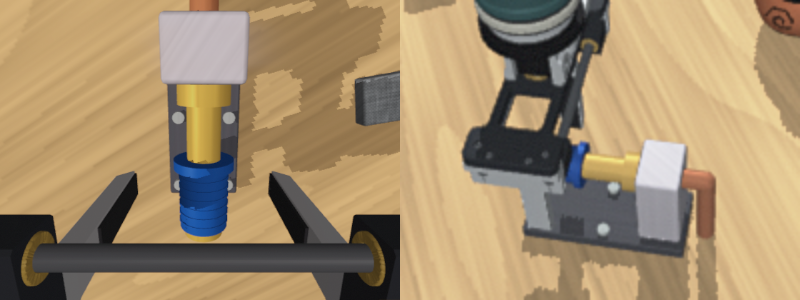

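The sleeve, at about column 203, is centred between the fingers, and they straddle it in front of the collar. I close now.

```bash
echo '[[0.02, 0, 0, 0, 0], [0.02, 0, 0, 0, 0], [0.02, 0, 0, 0, 0], [0.02, 0, 0, 0, 0], [0.02, 0, 0, 0, 0], [0.02, 0, 0, 0, 0], [0.02, 0, 0, 0, 0], [0.02, 0, 0, 0, 0]]' | python3 nudge.py 35
```

```text
time: 4.5
tool_pos: [0.4779, -0.2082, 0.0754]
orientation: [[0.855, -0.518, -0.0], [-0.518, -0.855, -0.001], [-0.0, 0.001, -1.0]]
ft_force: [-0.4, -0.7, 1.4]
gripper_width: 0.0303
finger_force: 35.0
```

Converted, 0.003 m is 0.048.

```bash
echo '[[0.02, 0.048, 0, 0, 0], [0.02, 0.048, 0, 0, 0], [0.02, 0.048, 0, 0, 0], [0.02, 0.048, 0, 0, 0], [0.02, 0.048, 0, 0, 0], [0.02, 0, 0, 0, 0], [0.02, 0, 0, 0, 0]]' | python3 nudge.py; echo '[[0.02, 0.016, 0, 0, 0], [0.02, 0, 0, 0, 0]]' | python3 nudge.py; echo '[[0.02, 0.016, 0, 0, 0], [0.02, 0, 0, 0, 0]]' | python3 nudge.py
```

```text
time: 5.38
tool_pos: [0.4884, -0.2146, 0.0754]
orientation: [[0.855, -0.518, -0.006], [-0.518, -0.855, 0.003], [-0.007, 0.001, -1.0]]
ft_force: [-8.1, 2.6, 6.2]
gripper_width: 0.0301
finger_force: 35.0
time: 5.62
tool_pos: [0.4892, -0.2151, 0.0754]
orientation: [[0.855, -0.518, -0.006], [-0.518, -0.855, 0.003], [-0.007, 0.001, -1.0]]
ft_force: [-8.5, 2.9, 5.9]
gripper_width: 0.0304
finger_force: 35.0
time: 5.88
tool_pos: [0.4899, -0.2155, 0.0754]
orientation: [[0.855, -0.518, -0.007], [-0.518, -0.855, 0.003], [-0.007, 0.001, -1.0]]
ft_force: [-8.6, 2.9, 6.2]
gripper_width: 0.0301
finger_force: 35.0
```

Converted, 0.002 m is 0.032.

```bash
for i in 1; do :; done; echo '[[0.02, 0.032, 0, 0, 0], [0.02, 0, 0, 0, 0]]' | python3 nudge.py; echo '[[0.02, 0.016, 0, 0, 0], [0.02, 0, 0, 0, 0]]' | python3 nudge.py; echo '[[0.02, 0.016, 0, 0, 0], [0.02, 0, 0, 0, 0]]' | python3 nudge.py
```

```text
time: 6.12
tool_pos: [0.4915, -0.2165, 0.0754]
orientation: [[0.855, -0.518, -0.007], [-0.518, -0.855, 0.003], [-0.008, 0.001, -1.0]]
ft_force: [-10.1, 2.8, 7.7]
gripper_width: 0.0302
finger_force: 35.0
time: 6.38
tool_pos: [0.4917, -0.2166, 0.0754]
orientation: [[0.855, -0.518, -0.009], [-0.518, -0.855, 0.004], [-0.01, 0.001, -1.0]]
ft_force: [-11.1, 4.5, 7.4]
gripper_width: 0.0303
finger_force: 35.0
time: 6.62
tool_pos: [0.4918, -0.2166, 0.0754]
orientation: [[0.855, -0.518, -0.011], [-0.518, -0.855, 0.005], [-0.012, 0.001, -1.0]]
ft_force: [-13.3, 5.5, 10.6]
gripper_width: 0.0301
finger_force: 35.0
```

It's at the stop: 16.2 mm of travel, with the force rising and no further movement. I hold it there, then open the fingers.

```bash
echo '[[0.02, 0, 0, 0, 0], [0.02, 0, 0, 0, 0], [0.02, 0, 0, 0, 0], [0.02, 0, 0, 0, 0], [0.02, 0, 0, 0, 0], [0.02, 0, 0, 0, 0]]' | python3 nudge.py; echo '[[0.094, 0, 0, 0, 0], [0.094, 0, 0, 0, 0], [0.094, 0, 0, 0, 0], [0.094, 0, 0, 0, 0], [0.094, 0, 0, 0, 0], [0.094, 0, 0, 0, 0], [0.094, 0, 0, 0, 0], [0.094, 0, 0, 0, 0]]' | python3 nudge.py
```

```text
time: 7.38
tool_pos: [0.4917, -0.2166, 0.0754]
orientation: [[0.855, -0.518, -0.011], [-0.518, -0.855, 0.005], [-0.012, 0.001, -1.0]]
ft_force: [-13.2, 6.3, 9.8]
gripper_width: 0.0302
finger_force: 35.0
time: 8.38
tool_pos: [0.496, -0.2189, 0.0755]
orientation: [[0.855, -0.518, 0.0], [-0.518, -0.855, -0.0], [0.0, 0.0, -1.0]]
ft_force: [0.2, 0.2, -0.3]
gripper_width: 0.0938
finger_force: 0.0
```

Converted, -0.025 m is -0.4, -0.02 m is -0.32.

```bash
echo '[[0.094, 0, 0, -0.4, 0], [0.094, 0, 0, -0.4, 0], [0.094, 0, 0, -0.4, 0], [0.094, 0, 0, -0.4, 0], [0.094, 0, 0, -0.4, 0], [0.094, -0.32, 0, -0.4, 0], [0.094, 0, 0, 0, 0], [0.094, 0, 0, 0, 0]]' | python3 nudge.py
python3 - <<'E'
from rig import r
from h import *
f=r.grab_frame("wrist")
c=blob(f,(105,120,40),(130,255,255),(200,100,360,260))
t=c[:,0];P=[plane(f,p,.075)[:2] for p in t.tolist()]
u=np.array([.856,-.517]);s=(np.array(P)-[.5548,-.2543])@u+.048;print("sleeve x range (incl. height bias)",s.min(),s.max())
g=dict(np.load("pics/w1.npz"));c=blob(g,(105,120,40),(130,255,255),(240,140,330,240));s=(np.array([plane(g,p,.075)[:2] for p in c[:,0].tolist()])-[.5548,-.2543])@u+.048;print("before",s.min(),s.max())
a=r.grab_frame("scene");j=r.grab_frame("side")
J=[cv2.minEnclosingCircle(blob(q,(0,120,50),(14,255,255),o))[0] for q,o in((a,(170,225,245,300)),(j,(310,195,370,255)))];print("jar",J,tri(a,J[0],j,J[1]))
cv2.imwrite("pics/end.png",np.hstack([cv2.resize(f["image"],(400,300)),cv2.resize(j["image"],(400,300))])[:,:,::-1])
E
```

```text
time: 9.38
tool_pos: [0.4789, -0.2085, 0.2245]
orientation: [[0.855, -0.518, -0.001], [-0.518, -0.855, 0.0], [-0.001, 0.0, -1.0]]
ft_force: [0.2, -0.8, -0.6]
gripper_width: 0.0938
finger_force: 0.0
sleeve x range (incl. height bias) -0.06575053866842846 -0.013632440423917126
before -0.06602665140577763 -0.013935533845291906
jar [(203.34738159179688, 254.34951782226562), (339.82257080078125, 215.33871459960938)] (array([ 0.77058781, -0.08218904,  0.07091489]), np.float64(0.0005542675480152781))
```

View pics/end.png

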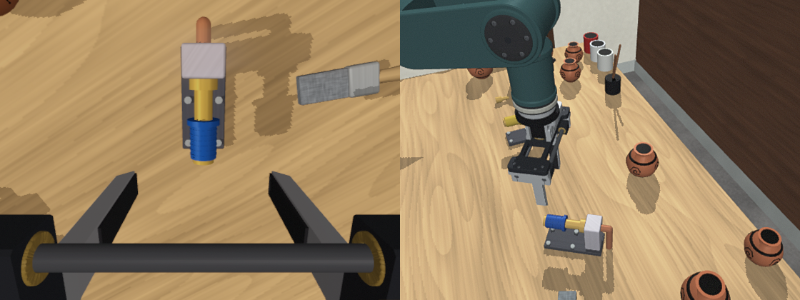

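The sleeve is fully forward again, within 0.3 mm of where it started. The jar hasn't moved, and the gripper is clear.

```bash
python3 -c "from rig import r; print(r.hand_in())"
```

```text
the job is handed in; nothing more can be done
None
```

I pulled the blue sleeve fully back (16 mm, to its stop), held it there about 0.75 s and let go; it returned fully forward by itself, the yellow coupler and the jar were not touched, and the job is handed in.

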